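Clamp the pressure cooker lid down with its quarter-turn knob

TASK

Close the pressure cooker: turn the lid's knob a quarter turn anticlockwise to spread its jaws, set the lid level on the pot, then turn the knob a quarter turn clockwise as far as it goes, so that the jaws grip under the rim and draw the lid down tight. Handle the lid gently, and leave the other things on the counter where they are.

Things in the scene. Friction and masses are not known exactly. Their poses are not given: they have to be found in the camera images.
- lid: The loose lid (about 0.7 kg): domed steel cover 208 mm across, a black housing 166 x 46 mm along its x on top, a steel jaw at each end of the housing, a knob in the middle. Origin: centre of its underside, z up. It stands on a plug 14 mm deep, 166 mm across tapering to 152 mm at the foot; round the plug is a soft sealing ring 4.5 mm thick. All but the knob stays within 50 mm over the origin.
- lid_seat (a point): Point on the lid's axis, 14 mm above the lid's origin: the level of the cover's underside, which comes down on the pot's rim; z is the lid's up, x runs along the housing from jaw to jaw. With the lid resting freely on the pot it stays about 2.5 mm above pot_rim, on the soft sealing ring (3.5 N per mm); drawn tight it is about 0.5 mm above it.
- knob_grip (a point): Centre of the knob's grip bar, the lid's only handle: an upright black bar 60 mm long (its x), 14 mm thick (its y), 26 mm tall (its z; 13 mm above and below this point), on a hub 48 mm across. It lies on the lid's axis, 55 mm above lid_seat, 69 mm above the lid's underside. Lift and carry the lid by this bar: the lid balances under it.
- knob (a joint): Angle of the knob on the lid, rad: 0 = jaws closed, at its stop (bar in line with the housing), 1.5 = jaws open, at its other stop (bar square across the housing). It grows anticlockwise seen from above, turns with slight friction (0.07 N m; up to about 0.25 N m while clamping) and stays where it is left. A cam under it moves both jaws together. It starts at 0.
- jaw_a_lip (a point): Lip of one of the two jaws (the other is opposite, alike), an L-shaped steel hook 42 mm wide: upper face of the lip that goes under the rim. It lies 4 mm below lid_seat, 100 mm from the lid's axis when closed, 114.5 mm when open; the jaw's outer face is 15 mm farther out, its lower end 10 mm below lid_seat. Open, the lips clear the rim by 5 mm all round; closing, their slopes draw the lid down.
- pot: The steel pot, standing fixed on a cork trivet. Origin: on its axis at the counter. Two black side handles along its y and -y reach 133 mm from the axis and stay 28 mm below the rim. The lid goes on in any turn about the upright.
- pot_rim (a point): Centre of the pot's open mouth, level with the top face of its rim, 120 mm above the counter; z up. The rim is a flat flange 4 mm thick, 179 mm inside and 208 mm outside diameter; the lid's plug goes inside it.
- utensil_holder: Stainless steel utensil holder, 106 mm across, 150 mm tall, utensils in it up to 300 mm; origin at the centre of its underside. Leave it.
- food_container: Closed plastic food container, 121 x 176 x 65 mm, long along its y; origin at the centre of its underside. Leave it.
- measuring_cup: Aluminium measuring cup, 68 mm across, 52 mm tall, with a flat handle 85 mm long to its +y; origin at the centre of its underside. Leave it.
- spatula: Blue silicone spatula, 280 mm long, 65 mm wide at its head, lying on the counter; origin under its middle, long along its x. Leave it.
Mind the look-alikes: they are no part of the job. Leave any blue or pink look-alike of the lid alone.

How it is judged:
On the way, in this order (a step that is already met when the one before it is completed fails the run):
1. the jaws are spread: the knob stands at more than 1.2 rad (value of joint knob above 1.2 rad), for 0.1 s.
2. the lid rests level on the pot with its jaws still open (knob above 1.0 rad) (horizontal distance between lid_seat and pot_rim below 0.007 m and angle between lid_seat's own z axis and vertical below 0.03 rad and z of lid_seat in the frame of pot_rim between -0.002 and 0.0045 m and value of joint knob above 1 rad), for 0.1 s.
At the end, for the whole second after the job is handed in: The lid is on the pot, centred within 7 mm and level within 0.03 rad, its underside drawn down to less than 1.3 mm above the rim, the knob turned to its closed stop within 0.15 rad, at rest and let go (horizontal distance between lid_seat and pot_rim below 0.007 m and angle between lid_seat's own z axis and vertical below 0.03 rad and z of lid_seat in the frame of pot_rim between -0.002 and 0.0013 m and value of joint knob below 0.15 rad and linear speed of lid below 0.02 m/s); the robot touches nothing.
It fails at once if a bystander on the counter is moved by more than 30 mm (distance of any of utensil_holder, food_container, measuring_cup, spatula from where it was at the start of the episode above 0.03 m).
It fails at once if the lid is dropped on the pot: it comes down on the rim faster than 0.45 m/s (a fall of over 10 mm) (horizontal distance between lid_seat and pot_rim below 0.03 m and z of lid_seat in the frame of pot_rim below 0.015 m and linear speed of lid above 0.45 m/s).
It fails at once if the lid is rammed on: more than 80 N between lid and pot (contact force between lid and pot above 80 N).
It also fails if it takes over 58 s, if anything falls off the work surface, if the arm or the gripper's body presses on something with over 40 N, if the wrist force passes 120 N, or if a joint passes its speed limit or range.

ROBOT

A 6-joint arm with a two-finger parallel gripper is mounted at the origin on the work surface. World frame = base frame: x ahead of the robot, y to its left, z up, the work surface at z = 0. Lengths are in m, angles in rad, forces in N, time in s.
With the tool pointing down it reaches from about 0.2 to 0.875 m from the base axis. Payload 3.4 kg.
Tool frame: the origin (TCP) lies at the very end of the fingers, on their centre line; the grasp point (between the pads) lies 19 mm behind it (r.pinch_z is the distance from the TCP to the grasp point, in m); z points along the fingers, y is the line along which they close (so a half turn about z gives the same grasp; the last joint's range is limited). The gripper opens to 94 mm and grips with 3 to 60 N. Pads are 16 mm wide; open, the fingers measure 119 mm over their backs; the gripper's body (75 mm by 177 mm) begins 78 mm behind the grasp point.
Start: joints at [1.208, 0.276, 1.505, -0, 1.361, -0.121], TCP at [0.138, 0.558, 0.205] pointing down, gripper open.
Joint ranges: [-2.89, 2.89], [-0.75, 2.08], [0.22, 2.7], [-1.18, 4.32], [0.11, 2.71], [-2.7, 2.7]. Speed limits (rad/s): [2.57, 2.57, 3.14, 3.14, 3.14, 3.14].

INTERFACE

Orientations are given as a unit quaternion [w, x, y, z].
In Python, from rig import r, optics gives the robot as it stands.
- The arm moves only by the tool arm_command, never from a script. Its argument "series" is text: rows parted by semicolons, each of 6 numbers parted by spaces: the shift along the tool's x, y, z in mm, then the turn, a rotation vector about the tool's x, y, z in degrees. In form: tx ty tz wx wy wz; .... A call has 1 to 5 rows; each row is the pose to reach, as a shift and turn from the pose commanded when the call began, along the tool's axes at that moment; what a row does not reach only later rows make up. A row lasts 1/10 s, in which the tool goes at most 50 mm and 8.59 degrees, less where a joint would pass 70% of its speed; a pose out of reach is approached as far as the arm can. A call with a gripper value outside its range is refused whole. "jaw" is the finger opening in mm, from 0 to 94, set as the call begins (left out, the last holds). The fingers move at their own pace and stop on an object; "force" is the grip in N (left out, the last holds). Time passes only in rows, so rows that repeat a pose let the fingers close. It gives the time, the measured TCP pose, the force, the opening and the grip force at its end, in the units of the state.
- r.sense(): the state, without advancing time (a new reading comes with each control period).
- optics.capture(name): name is "scene" or "top"; returns the picture (420x560x3 uint8, red, green, blue); there is no depth.
- optics.get_calibration(name): a dict with "fx", "fy", "cx", "cy" (pixels), "rvec" (rotation vector, rad) and "tvec" (3), from world to camera coordinates, as OpenCV has them. Camera axes: x right, y down, z forward; pixel columns grow to the right and rows downward; lengths in m; the calibration is good to about 2 mm. A picture is of the moment at which its call begins. get_calibration takes no time and is no camera call.
- r.job_done(): hands the job in; it is judged then, once.
The state is a dict: "time_s": time; "joint_positions": joint angles; "joint_vel": joint speeds; "effort": joint torques, N m; "eef_pos": TCP position; "eef_rot": TCP orientation; "contact_force": force on the tool from outside, world axes, zero at the start; "wrist_torque": the same for the moment, N m; "grip_width": finger opening in m; "grip_force": force on a finger pad.
Only numpy, scipy, OpenCV 4.12 (cv2) and the standard library are available. Lean on these libraries where they do the work, as an engineer would, in place of code of your own. Each camera call takes 0.05 s, during which the arm holds its last target. There are 200 camera calls.

## Working session

There is one attempt and no reset: what is moved stays moved. The work goes in short steps, Python scripts to look and compute and a tool call to move; the robot and the scene stay as the last step left them, time stands still between calls to the robot, and variables do not carry over. Pictures are saved under pics/ and viewed, at most 10 in all, crops included, and the job is handed in when it is done.

Besides the shell and the picture viewer there is one more tool, called as name(argument=value, ...) on one line, values as JSON. arm_command: Moves the arm, as the interface text tells. Its arguments: {"type":"object","properties":{"series":{"type":"string"},"jaw":{"type":"number"},"force":{"type":"number"}},"required":["series"]}

```bash
mkdir -p pics; ls
python3 - <<'E'
from rig import r, optics
import cv2
for n in("scene","top"):
    cv2.imwrite(f"pics/{n}0.png",optics.capture(n)[:,:,::-1]); print(n,optics.get_calibration(n))
print(r.sense())
E
```

```text
pics
scene {'fx': 488.8374539447513, 'fy': 488.8374539447513, 'cx': 280.1393460286052, 'cy': 213.8287239169318, 'rvec': array([ 2.26511151,  1.15038225, -0.38542051]), 'tvec': array([-0.22167698, -0.29170588,  1.84879665])}
top {'fx': 542.1742265948556, 'fy': 542.1742265948556, 'cx': 283.3977814464234, 'cy': 206.8337898697361, 'rvec': array([ 2.16798269, -2.17877582,  0.08307626]), 'tvec': array([-0.05884544,  0.47262778,  1.70766533])}
{'time_s': 0.1, 'joint_positions': array([ 1.20803408e+00,  2.76524123e-01,  1.50598255e+00,  5.78535580e-06,
        1.36067622e+00, -1.21005460e-01]), 'joint_vel': array([ 0.0010588 , -0.00273183, -0.00203679,  0.00089758,  0.00058933,
        0.00109925]), 'effort': array([ 4.81614279e-04, -4.05451584e+01, -2.37779135e+01,  7.03701354e-02,
        2.98252213e-02, -5.12879296e-05]), 'eef_pos': array([0.13749072, 0.55781473, 0.20470514]), 'eef_rot': array([-1.93202223e-04,  1.20584801e-01,  9.92702712e-01, -7.71292288e-04]), 'contact_force': array([-0.48081514,  0.26204346, -0.52491928]), 'wrist_torque': array([ 0.00336771, -0.00879092, -0.01919521]), 'grip_force': 0.0, 'grip_width': 0.0936875873652865}
```

View pics/scene0.png

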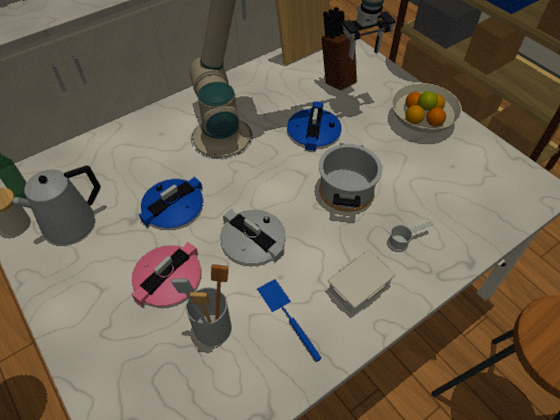

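View pics/top0.png

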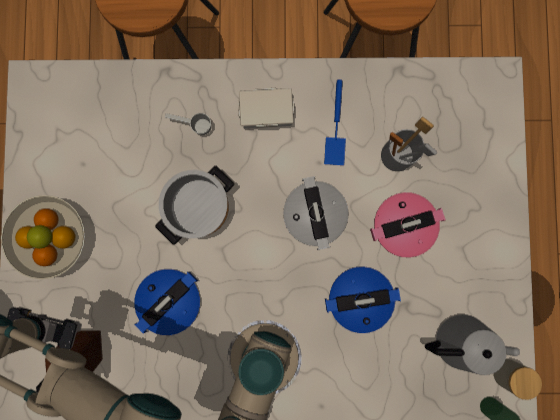

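The grey steel lid is at about (317,213) in top and (252,237) in scene. The pot is at about (195,205) in top and (350,175) in scene. The blue and pink lids are look-alikes. Next I'll enlarge the lid and pot.

Run:
```python
import cv2,numpy as np
s=cv2.imread("pics/scene0.png");t=cv2.imread("pics/top0.png")
def c(im,u,v,w=80,h=60,k=5): return cv2.resize(im[v:v+h,u:u+w],None,fx=k,fy=k,interpolation=cv2.INTER_CUBIC)
# lid bar crops, pot crops
a=np.hstack([c(t,277,183),c(s,212,207)]); b=np.hstack([cv2.resize(t[160:250,145:265],(400,300)),cv2.resize(s[135:225,290:410],(400,300))])
cv2.imwrite("pics/comp.png",np.vstack([a,b]))
```

```text
(no output)
```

View pics/comp.png

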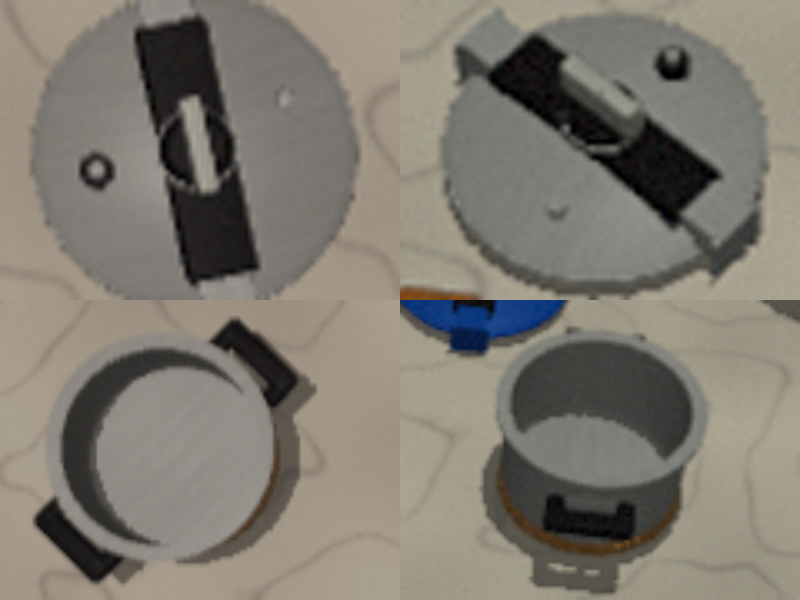

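The bar's top face runs from (188,97) to (210,190) in the top crop, with its centre at top px (316.8,212) and scene px (252,224.4). The pot rim's centre is at top px (193.6,203.8) and scene px (350.6,168.3).

```bash
cat > h.py <<'E'
import cv2,numpy as np
from rig import r,optics
def cam(n):
    c=optics.get_calibration(n); R=cv2.Rodrigues(c["rvec"])[0]
    K=np.array([[c["fx"],0,c["cx"]],[0,c["fy"],c["cy"]],[0,0,1]]); return K,R,np.array(c["tvec"])
def ray(n,p):
    K,R,t=cam(n); return -R.T@t, R.T@np.linalg.solve(K,[p[0],p[1],1])
def plane(n,p,z):
    o,d=ray(n,p); return o+d*(z-o[2])/d[2]
def tri(pt,ps):
    P=[np.c_[c[1],c[2]] for c in map(cam,("top","scene"))]; Ks=[cam("top")[0],cam("scene")[0]]
    X=cv2.triangulatePoints(Ks[0]@P[0],Ks[1]@P[1],np.float64(pt).reshape(2,1),np.float64(ps).reshape(2,1)); return (X[:3]/X[3]).ravel()
def project(n,X):
    K,R,t=cam(n); q=K@(R@np.array(X)+t); return q[:2]/q[2]
E
python3 - <<'E'
from h import *
print("bar top tri",tri((316.8,212),(252,224.4)), plane("top",(316.8,212),.082),plane("scene",(252,224.4),.082))
print("rim tri",tri((193.6,203.8),(350.6,168.3)), plane("top",(193.6,203.8),.12),plane("scene",(350.6,168.3),.12))
T=lambda u,v:(277+u/5,183+v/5)
a=plane("top",T(188,97),.082);b=plane("top",T(210,190),.082);print("bar",a,b,np.linalg.norm(a-b),np.degrees(np.arctan2(*(a-b)[1::-1])))
a=plane("top",T(171,25),.06);b=plane("top",T(223,275),.06);print("housing",(a+b)/2,np.linalg.norm(a-b),np.degrees(np.arctan2(*(a-b)[1::-1])))
P=lambda u,v:plane("top",(145+u*.3,160+(v-300)*.3),.12)
print("rim LRTB",[P(*q).round(4) for q in((48,446),(276,446),(162,332),(162,560))])
L=lambda u,v:plane("top",T(u,v),.014+.006)
print("lid LR",L(31,150),L(359,150))
S=lambda u,v:plane("scene",(290+(u-400)*.3,135+(v-300)*.3),.12)
q=[S(*p) for p in((497,405),(707,405),(602,331),(602,492))];print("scene rim",[x.round(4) for x in q])
s=r.sense();R=cv2.Rodrigues(np.zeros(3))[0]
from scipy.spatial.transform import Rotation as Ro
w=s["eef_rot"];print(Ro.from_quat([*w[1:],w[0]]).as_matrix().round(3))
E
```

```text
bar top tri [ 0.45155007 -0.16396313  0.07367451] [ 0.45055683 -0.1641262   0.082     ] [ 0.45718232 -0.16626646  0.082     ]
rim tri [0.47629224 0.21112306 0.10868644] [0.47435881 0.20792979 0.12      ] [0.4841483  0.20495744 0.12      ]
bar [ 0.48016663 -0.15766199  0.082     ] [ 0.42287885 -0.17058909  0.082     ] 0.05872817858637803 12.715938049886825
housing [ 0.44942894 -0.16395351  0.06      ] 0.15896498734769784 11.164535372160538
rim LRTB [array([0.4749, 0.311 , 0.12  ]), array([0.4738, 0.105 , 0.12  ]), array([0.5782, 0.2089, 0.12  ]), array([0.3716, 0.2069, 0.12  ])]
lid LR [ 0.45262723 -0.06047278  0.02      ] [ 0.45153053 -0.26906339  0.02      ]
scene rim [array([0.4175, 0.1272, 0.12  ]), array([0.5388, 0.2931, 0.12  ]), array([0.4014, 0.2771, 0.12  ]), array([0.5615, 0.1375, 0.12  ])]
[[-0.971  0.239 -0.001]
 [ 0.239  0.971 -0.001]
 [ 0.    -0.002 -1.   ]]
```

```bash
cat >> h.py <<'E'
from scipy.spatial.transform import Rotation as Ro
def go(x,y,z,a):
    "print shift/turn from the present pose to a tool-down pose whose y axis stands at a degrees"
    s=r.sense();w=s["eef_rot"];R=Ro.from_quat([*w[1:],w[0]]);a=np.radians(a);c,n=np.cos(a),np.sin(a)
    G=Ro.from_matrix(np.array([[-n,c,0],[c,n,0],[0,0,-1]]))
    print("t",(R.inv().apply(np.array([x,y,z])-s["eef_pos"])*1000).round(1),"w",np.degrees((R.inv()*G).as_rotvec()).round(1))
E
python3 -c "
from h import *
go(.4505,-.1643,.2,-78)"
```

```text
t [-476.8 -626.2    5.6] w [-0.000e+00  1.000e-01  1.541e+02]
```

arm_command(series="0 0 -50 0 0 0; -477 -626 -50 0 0 154; -477 -626 -50 0 0 154; -477 -626 -50 0 0 154; -477 -626 -50 0 0 154", jaw=50, force=30)

```text
time_s: 0.6
eef_pos: [0.2174, 0.3729, 0.2551]
eef_rot: [0.0, 0.411, 0.912, -0.0]
contact_force: [0.7, 0.2, -0.9]
grip_width: 0.0576
grip_force: 0.0
```

```bash
python3 -c "
from h import *
go(.4505,-.1643,.2,-78)"
```

```text
t [-556.8 -181.2   55.4] w [  0.    0.  119.5]
```

arm_command(series="-557 -181 0 0 0 120; -557 -181 0 0 0 120; -557 -181 0 0 0 120; -557 -181 0 0 0 120; -557 -181 0 0 0 120")

```text
time_s: 1.1
eef_pos: [0.3181, 0.1442, 0.2554]
eef_rot: [0.0, 0.716, 0.698, 0.0]
contact_force: [0.9, 0.5, 0.6]
grip_width: 0.0502
grip_force: 0.0
```

```bash
python3 -c "
from h import *
go(.4505,-.1643,.2,-78)"
```

```text
t [-304.9  140.6   55.4] w [ 0.  -0.  76.5]
```

arm_command(series="-305 141 20 0 0 76; -305 141 20 0 0 76; -305 141 20 0 0 76; -305 141 20 0 0 76; -305 141 20 0 0 76")

```text
time_s: 1.6
eef_pos: [0.4181, -0.0847, 0.2403]
eef_rot: [-0.0, 0.922, 0.386, 0.0]
contact_force: [1.2, 1.0, -0.9]
grip_width: 0.0501
grip_force: 0.0
```

```bash
python3 -c "
from h import *
go(.4505,-.1643,.16,-78)"
```

```text
t [-34.   78.9  80.3] w [-0.  -0.  33.4]
```

arm_command(series="-34 79 80 0 0 33.5; -34 79 80 0 0 33.5; -34 79 80 0 0 33.5; -34 79 80 0 0 33.5; -34 79 80 0 0 33.5")

```text
time_s: 2.1
eef_pos: [0.4504, -0.1624, 0.1594]
eef_rot: [-0.001, 0.994, 0.107, -0.001]
contact_force: [0.0, -0.1, 0.3]
grip_width: 0.0497
grip_force: 0.0
```

Run:
```python
from h import *
print(r.sense()["joint_positions"].round(2))
s=optics.capture("scene")[:,:,::-1];t=optics.capture("top")[:,:,::-1]
p=[project(n,[.4505,-.1643,.082]) for n in("scene","top")];print(p)
o=[]
for im,q in((t,p[1]),(s,p[0])):
    u,v=int(q[0]),int(q[1]);o.append(cv2.resize(im[v-75:v+45,u-40:u+40],None,fx=5,fy=5,interpolation=cv2.INTER_CUBIC)); 
cv2.imwrite("pics/g1.png",np.hstack(o))
go(.4505,-.1643,.06,-78)
```

```text
[-0.49  0.17  1.77  0.    1.2   0.86]
[array([251.31039855, 222.67189373]), array([316.85687376, 212.0181769 ])]
t [ -0.8   2.3 100.5] w [-0.   0.   0.5]
```

View pics/g1.png

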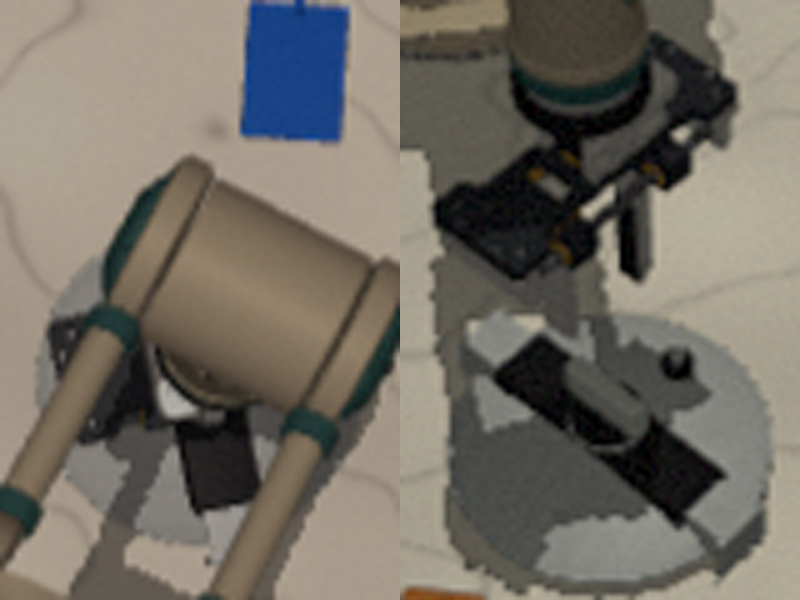

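The scene view shows the gripper above the bar, with the visible finger on the bar's far side and lined up with it. I'm going down.

arm_command(series="-1 2 30 0 0 0.5; -1 2 60 0 0 0.5; -1 2 80 0 0 0.5; -1 2 92 0 0 0.5; -1 2 98 0 0 0.5")

```text
time_s: 2.7
eef_pos: [0.4499, -0.1634, 0.062]
eef_rot: [-0.0, 0.995, 0.104, -0.0]
contact_force: [-0.3, -0.5, -0.5]
grip_width: 0.0496
grip_force: 0.0
```

arm_command(series="0 0 0 0 0 0; 0 0 0 0 0 0; 0 0 0 0 0 0; 0 0 0 0 0 0; 0 0 0 0 0 0", jaw=0, force=20)

```text
time_s: 3.2
eef_pos: [0.451, -0.1649, 0.0632]
eef_rot: [0.001, 0.995, 0.103, 0.001]
contact_force: [0.7, 0.3, -0.3]
grip_width: 0.0139
grip_force: 20.0
```

```bash
python3 -c "
from h import *
s=r.sense();print(s['contact_force'],s['wrist_torque'],s['grip_width'],s['grip_force'],s['eef_pos'])
go(.4505,-.1643,.06,-78)"
```

```text
[ 0.67445189  0.3202927  -0.32711404] [-0.0281403   0.18968112 -0.05412221] 0.013911541365891112 19.973859786987305 [ 0.45099399 -0.16493875  0.06316248]
t [-0.4 -0.7  3.2] w [ 0.1 -0.1 -0.1]
```

Bar gripped at 13.9 mm. Next I turn the knob anticlockwise.

arm_command(series="0 0 0 0 0 -6; 0 0 0 0 0 -12; 0 0 0 0 0 -18; 0 0 0 0 0 -24; 0 0 0 0 0 -30", force=30)

```text
time_s: 3.7
eef_pos: [0.4516, -0.1655, 0.0632]
eef_rot: [0.002, 0.933, 0.359, 0.001]
contact_force: [1.4, -2.1, 0.8]
grip_width: 0.0136
grip_force: 30.0
```

arm_command(series="0 0 0 0 0 -6; 0 0 0 0 0 -12; 0 0 0 0 0 -18; 0 0 0 0 0 -24; 0 0 0 0 0 -30")

```text
time_s: 4.2
eef_pos: [0.4521, -0.1651, 0.0632]
eef_rot: [0.002, 0.809, 0.588, 0.001]
contact_force: [2.3, -1.1, -1.8]
grip_width: 0.0136
grip_force: 30.0
```

arm_command(series="0 0 0 0 0 -6; 0 0 0 0 0 -12; 0 0 0 0 0 -18; 0 0 0 0 0 -24; 0 0 0 0 0 -26")

```text
time_s: 4.7
eef_pos: [0.4523, -0.1647, 0.0632]
eef_rot: [0.002, 0.657, 0.754, 0.001]
contact_force: [3.1, 0.1, -0.3]
grip_width: 0.0136
grip_force: 30.0
```

arm_command(series="0 0 0 0 0 -1; 0 0 0 0 0 -1; 0 0 0 0 0 -1")

```text
time_s: 5.0
eef_pos: [0.452, -0.1647, 0.0632]
eef_rot: [0.002, 0.651, 0.759, 0.001]
contact_force: [4.8, -0.5, 0.0]
grip_width: 0.0138
grip_force: 30.0
```

Run:
```python
from h import *
s=r.sense();print(s['contact_force'],s['wrist_torque'],s['grip_width'],s['joint_positions'].round(2),s['eef_pos'])
go(.4505,-.1643,.063,8)
a=optics.capture("scene")[:,:,::-1][177:297,192:312];b=optics.capture("top")[:,:,::-1][153:273,257:377]
cv2.imwrite("pics/g2.png",np.hstack([cv2.resize(x,(400,400)) for x in(b,a)]))
```

```text
[ 4.82128322 -0.49400456  0.01051289] [ 0.02559017 -0.78357797 -0.03581332] 0.013830091477992783 [-0.49  0.26  1.92  0.    0.96 -0.65] [ 0.45196237 -0.16472563  0.06318304]
t [ 0.6 -1.4  0.2] w [0.2 0.1 0.8]
```

View pics/g2.png

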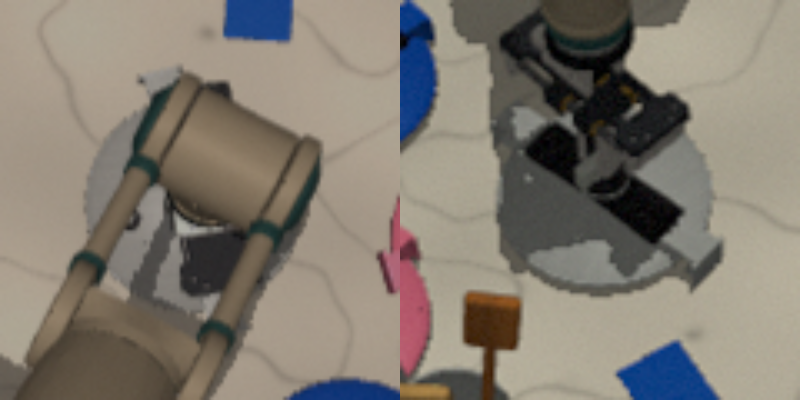

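The jaws are spread and stand out past the cover at both ends, and the housing angle is practically unchanged. I'll lift and refine the rim centre in the meantime.

arm_command(series="0 0 -5 0 0 0; 0 0 -15 0 0 0; 0 0 -35 0 0 0; 0 0 -60 0 0 0; 0 0 -85 0 0 0", force=45)

```text
time_s: 5.6
eef_pos: [0.4478, -0.1633, 0.1474]
eef_rot: [-0.003, 0.651, 0.759, -0.001]
contact_force: [1.3, 0.1, -6.6]
grip_width: 0.0137
grip_force: 45.0
```

arm_command(series="0 0 -25 0 0 0; 0 0 -50 0 0 0; 0 0 -75 0 0 0; 0 0 -85 0 0 0; 0 0 -85 0 0 0")

```text
time_s: 6.1
eef_pos: [0.45, -0.1643, 0.2332]
eef_rot: [0.0, 0.651, 0.759, -0.0]
contact_force: [0.5, -0.4, -6.3]
grip_width: 0.0136
grip_force: 45.0
```

Run:
```python
from h import *
s=r.sense();print(s['contact_force'],s['wrist_torque'],s['grip_width'])
# outer rim edge: largest gradient along radial lines, cast on z=.12, circle fit
for n in("top","scene"):
    g=cv2.GaussianBlur(cv2.imread(f"pics/{n}0.png"),(3,3),0).astype(float)
    c0=np.array([.475,.208]);pts=[]
    for th in np.radians(np.arange(0,360,3)):
        rr=np.arange(.094,.114,.0005)
        px=np.float32([project(n,[c0[0]+q*np.cos(th),c0[1]+q*np.sin(th),.12]) for q in rr])
        v=cv2.remap(g.astype(np.float32),px[None,:,0].copy(),px[None,:,1].copy(),cv2.INTER_LINEAR)[0]
        d=np.linalg.norm(v[6:]-v[:-6],axis=1); q=rr[3:-3][d.argmax()]
        if d.max()>15 : pts.append([th,q])
    pts=np.array(pts);A=np.c_[np.cos(pts[:,0]),np.sin(pts[:,0]),np.ones(len(pts))]
    k=np.ones(len(pts),bool)
    for _ in range(6):
        x=np.linalg.lstsq(A[k],pts[k,1],rcond=None)[0];e=A@x-pts[:,1];k=abs(e)<max(.002,2*np.median(abs(e)))
    print(n,c0+x[:2],"radius",x[2],k.sum(),len(k))
go(.475,.208,.235,6)
```

```text
[ 0.45818912 -0.3843133  -6.30025161] [-0.08193311  0.04235437 -0.00583871] 0.013604208124546503Traceback (most recent call last):
  File "<stdin>", line 9, in <module>
  File "h.py", line 14, in project
    K,R,t=cam(n); q=K@(R@np.array(X)+t); return q[:2]/q[2]
          ~~~^^^
  File "h.py", line 4, in cam
    c=optics.get_calibration(n); R=cv2.Rodrigues(c["rvec"])[0]
ValueError: time passes only in moves, steps and waits
```

```bash
sed -i 's/^def cam/import functools\n@functools.lru_cache\ndef cam/' h.py
cat > rim.py <<'E'
from h import *
def fit(im,n,c0,z,lo,hi):
    g=cv2.GaussianBlur(im,(3,3),0).astype(np.float32);pts=[];rr=np.arange(lo,hi,.0005)
    for th in np.radians(np.arange(0,360,3)):
        px=np.float32([project(n,[c0[0]+q*np.cos(th),c0[1]+q*np.sin(th),z]) for q in rr])
        v=cv2.remap(g,px[None,:,0].copy(),px[None,:,1].copy(),cv2.INTER_LINEAR)[0]
        d=np.linalg.norm(v[6:]-v[:-6],axis=1)
        if d.max()>15: pts.append([th,rr[3:-3][d.argmax()]])
    pts=np.array(pts);A=np.c_[np.cos(pts[:,0]),np.sin(pts[:,0]),np.ones(len(pts))];k=np.ones(len(pts),bool)
    for _ in range(6):
        x=np.linalg.lstsq(A[k],pts[k,1],rcond=None)[0];e=abs(A@x-pts[:,1]);k=e<max(.002,2*np.median(e))
    print(n,np.array(c0)+x[:2],"radius",x[2],k.sum(),len(k))
E
python3 - <<'E'
from rim import *
for n in("top","scene"): fit(cv2.imread(f"pics/{n}0.png"),n,[.477,.208],.12,.092,.116)
fit(cv2.imread("pics/top0.png"),"top",[.451,-.165],.02,.092,.116)
fit(cv2.imread("pics/scene0.png"),"scene",[.454,-.165],.02,.092,.116)
go(.475,.208,.235,6)
E
```

```text
top [0.47473242 0.20448618] radius 0.0971615924399925 68 105
scene [0.47952329 0.20335007] radius 0.09805872010014097 77 120
top [ 0.45196234 -0.16273177] radius 0.10432223396997876 106 108
scene [ 0.45883578 -0.16850512] radius 0.10701562861259842 92 117
t [364.   81.8  -1.9] w [0.  0.  2.8]
```

arm_command(series="15 3 0 0 0 0; 45 10 0 0 0 0; 85 19 0 0 0 0; 125 28 0 0 0 0; 165 37 0 0 0 0")

```text
time_s: 6.6
eef_pos: [0.4596, 0.0071, 0.2306]
eef_rot: [-0.002, 0.651, 0.759, -0.001]
contact_force: [0.9, 0.4, -6.1]
grip_width: 0.0136
grip_force: 45.0
```

arm_command(series="40 9 0 0 0 0; 80 18 0 0 0 0; 120 27 0 0 0 0; 155 35 0 0 0 0; 180 40 0 0 0 0")

```text
time_s: 7.1
eef_pos: [0.4712, 0.1916, 0.2304]
eef_rot: [-0.002, 0.65, 0.76, -0.001]
contact_force: [-0.2, -0.9, -7.1]
grip_width: 0.0138
grip_force: 45.0
```

Run:
```python
from rim import *
s=r.sense();print(s['eef_pos'],s['contact_force'],s['grip_width'],s['joint_positions'].round(2))
for lo in(.0985,.1):
  for n in("top","scene"): fit(cv2.imread(f"pics/{n}0.png"),n,[.475,.208],.12,lo,.114)
go(.475,.208,.21,8)
```

```text
[0.47118625 0.19159206 0.23043201] [-0.17815349 -0.89712891 -7.14916913] 0.0137753490843881 [0.25 0.16 1.59 0.   1.39 0.09]
top [0.47559579 0.21202834] radius 0.10399137575196021 55 71
scene [0.47369943 0.21100338] radius 0.10606614236604123 65 96
top [0.47641984 0.21154943] radius 0.10493425319464805 56 71
scene [0.47617265 0.20985388] radius 0.10398997003177787 66 96
t [15.6  6.4 20.4] w [-0.3 -0.1  0.9]
```

arm_command(series="16 8 5 0 0 0; 16 8 20 0 0 0; 16 8 20 0 0 0; 16 8 20 0 0 0")

```text
time_s: 7.5
eef_pos: [0.4779, 0.205, 0.2113]
eef_rot: [-0.001, 0.651, 0.759, -0.002]
contact_force: [-0.1, -1.1, -5.6]
grip_width: 0.0136
grip_force: 45.0
```

Run:
```python
from rim import *
s=r.sense();p=s['eef_pos'];print(p,s['contact_force'])
z=p[2]-.049+.003
S=optics.capture("scene")[:,:,::-1].copy();T=optics.capture("top")[:,:,::-1].copy()
o=[]
for n,im in(("top",T),("scene",S)):
    fit(im,n,p[:2],z,.099,.114)
    u,v=project(n,[.4755,.21,.14]).astype(int);k=6
    c=cv2.resize(im[v-50:v+50,u-33:u+33] if 0 else im[v-45:v+45,u-33-12:u+33+12],None,fx=4.4,fy=6*.735,interpolation=cv2.INTER_CUBIC)
    o.append(c)
cv2.imwrite("pics/g3.png",np.hstack(o))
go(.4755,.21,.21,8)
```

```text
[0.47793597 0.20500037 0.21132898] [-0.06616215 -1.07212707 -5.63131369]
top [0.47738196 0.20942318] radius 0.10418790353776596 57 88
scene [0.47634604 0.2069985 ] radius 0.10377308610914063 52 81
t [ 5.5 -2.8  2.7] w [-0.   0.   0.8]
```

View pics/g3.png

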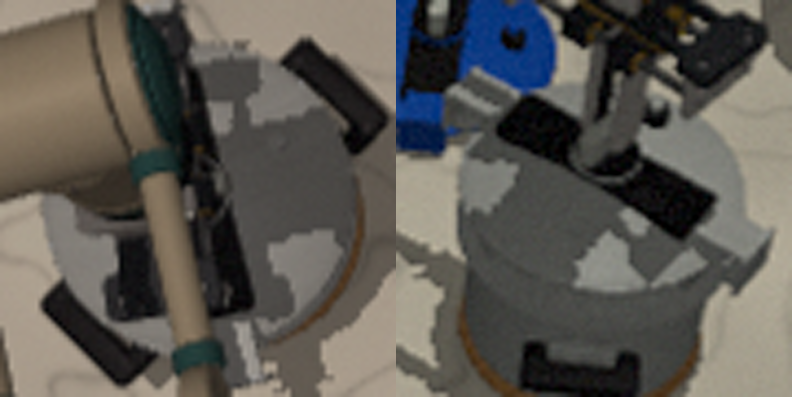

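The lid hangs level above the rim. Its offset from the rim is only a few mm, so I correct it and go down slowly.

arm_command(series="3.5 -2 5 0 0 0.8; 3.5 -2 12 0 0 0.8; 3.5 -2 19 0 0 0.8; 3.5 -2 24 0 0 0.8; 3.5 -2 26 0 0 0.8")

```text
time_s: 8.1
eef_pos: [0.476, 0.2084, 0.1857]
eef_rot: [-0.0, 0.656, 0.755, -0.001]
contact_force: [-0.7, 0.9, -6.5]
grip_width: 0.0139
grip_force: 45.0
```

arm_command(series="0 0 0 0 0 0; 0 0 0 0 0 0; 0 0 0 0 0 0")

```text
time_s: 8.4
eef_pos: [0.4768, 0.2088, 0.1869]
eef_rot: [0.0, 0.656, 0.755, 0.0]
contact_force: [1.2, 0.0, -6.2]
grip_width: 0.0138
grip_force: 45.0
```

Run:
```python
from rim import *
s=r.sense();p=s['eef_pos'];print(p,s['contact_force'],s['wrist_torque'])
for n in("top","scene"): fit(optics.capture(n)[:,:,::-1].copy(),n,[.4765,.2085],p[2]-.046,.099,.114)
go(.4765,.2085,.1715,8)
```

```text
[0.47680022 0.20875742 0.18694052] [ 1.19935947  0.03049796 -6.17028001] [-0.08841106 -0.006861   -0.03128648]
top [0.47683476 0.21218376] radius 0.10482979363829219 55 86
scene [0.47552923 0.21199149] radius 0.10379234850159465 54 78
t [-0.2 -0.3 15.4] w [ 0. -0.  0.]
```

arm_command(series="0 0 3 0 0 0; 0 0 6 0 0 0; 0 0 9 0 0 0; 0 0 11 0 0 0; 0 0 12 0 0 0")

```text
time_s: 9.0
eef_pos: [0.4763, 0.2086, 0.1742]
eef_rot: [-0.0, 0.656, 0.755, -0.0]
contact_force: [-0.3, -0.5, -7.0]
grip_width: 0.0136
grip_force: 45.0
```

arm_command(series="0 0 1 0 0 0; 0 0 2 0 0 0; 0 0 2 0 0 0")

```text
time_s: 9.3
eef_pos: [0.4765, 0.2087, 0.1729]
eef_rot: [0.0, 0.656, 0.755, 0.0]
contact_force: [-0.4, 0.1, -4.2]
grip_width: 0.0132
grip_force: 45.0
```

Contact begins at TCP z 0.173, about as expected. I lower the rest of the way.

arm_command(series="0 0 0.7 0 0 0; 0 0 1.4 0 0 0; 0 0 2 0 0 0; 0 0 2 0 0 0")

```text
time_s: 9.7
eef_pos: [0.4765, 0.2087, 0.1713]
eef_rot: [0.0, 0.656, 0.755, 0.0]
contact_force: [-2.7, -0.3, 1.8]
grip_width: 0.0137
grip_force: 45.0
```

arm_command(series="0 0 0 0 0 0; 0 0 0 0 0 0; 0 0 0 0 0 0; 0 0 -1 0 0 0; 0 0 -1 0 0 0", jaw=40)

```text
time_s: 10.2
eef_pos: [0.4768, 0.2088, 0.1718]
eef_rot: [0.0, 0.656, 0.755, 0.0]
contact_force: [0.0, -0.1, -0.3]
grip_width: 0.0394
grip_force: 0.0
```

Run:
```python
from rim import *
s=r.sense();p=s['eef_pos'];print(p,s['contact_force'],s['grip_width'])
o=[]
for n in("top","scene"):
    im=optics.capture(n)[:,:,::-1].copy();fit(im,n,[.4765,.2085],.1255,.099,.114)
    u,v=project(n,[.4755,.21,.14]).astype(int);o.append(cv2.resize(im[v-45:v+45,u-45:u+45],None,fx=4.4,fy=4.4,interpolation=cv2.INTER_CUBIC))
cv2.imwrite("pics/g4.png",np.hstack(o))
```

```text
[0.47681984 0.20876399 0.17175623] [ 0.03930279 -0.09677183 -0.33313678] 0.039365052669429225
top [0.47794746 0.2120468 ] radius 0.1060746507444052 60 86
scene [0.47495291 0.21179329] radius 0.10423735571223798 58 82
```

View pics/g4.png

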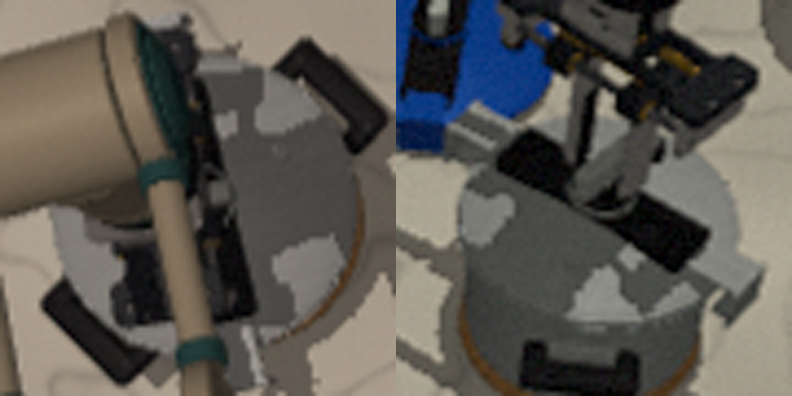

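The lid sits level on the rim with its jaws open, and the fits put it within about 2 mm of centre. I regrip and turn clockwise, following it down.

arm_command(series="0 0 0.5 0 0 0; 0 0 0.5 0 0 0; 0 0 0.5 0 0 0; 0 0 0.5 0 0 0; 0 0 0.5 0 0 0", jaw=0, force=30)

```text
time_s: 10.8
eef_pos: [0.4764, 0.2087, 0.1711]
eef_rot: [-0.0, 0.656, 0.755, -0.0]
contact_force: [-0.9, 0.6, 0.0]
grip_width: 0.0139
grip_force: 30.0
```

arm_command(series="0 0 0.5 0 0 6; 0 0 1 0 0 12; 0 0 1 0 0 18; 0 0 1 0 0 24; 0 0 1 0 0 30", force=45)

```text
time_s: 11.3
eef_pos: [0.4753, 0.2088, 0.1703]
eef_rot: [-0.001, 0.83, 0.558, -0.001]
contact_force: [-2.3, 0.5, 2.4]
grip_width: 0.0135
grip_force: 45.0
```

arm_command(series="0 0 0.2 0 0 5; 0 0 0.4 0 0 10; 0 0 0.6 0 0 15; 0 0 0.8 0 0 20; 0 0 1 0 0 25")

```text
time_s: 11.8
eef_pos: [0.4745, 0.2093, 0.1693]
eef_rot: [-0.001, 0.931, 0.365, -0.001]
contact_force: [-4.1, 1.3, 3.0]
grip_width: 0.0136
grip_force: 45.0
```

Run:
```python
from h import *
s=r.sense();print(s['eef_pos'],s['contact_force'],s['wrist_torque'],s['grip_width'])
go(.4768,.2087,.17,-78)
```

```text
[0.47447703 0.20931236 0.16932377] [-4.10543257  1.32833124  2.99461405] [0.27206796 0.87433148 0.14089391] 0.013596732178030342
t [ 1.3  2.  -0.7] w [-0.2  0.2 30.8]
```

arm_command(series="0 0 0.2 0 0 5; 0 0 0.4 0 0 10; 0 0 0.6 0 0 15; 0 0 0.8 0 0 20; 0 0 0.8 0 0 25")

```text
time_s: 12.3
eef_pos: [0.474, 0.2102, 0.1687]
eef_rot: [-0.002, 0.988, 0.155, -0.002]
contact_force: [-4.8, 3.7, 4.9]
grip_width: 0.0134
grip_force: 45.0
```

arm_command(series="0 0 0 0 0 4; 0 0 0 0 0 8; 0 0 0 0 0 8")

```text
time_s: 12.6
eef_pos: [0.4745, 0.2098, 0.1687]
eef_rot: [-0.001, 0.996, 0.088, -0.002]
contact_force: [-5.8, 3.1, 5.0]
grip_width: 0.0138
grip_force: 45.6
```

Run:
```python
from h import *
s=r.sense();print(s['eef_pos'],s['contact_force'],s['wrist_torque'],s['grip_width'])
go(.4768,.2087,.17,-78)
```

```text
[0.47447044 0.20984326 0.16874204] [-5.81890533  3.07222745  4.99927685] [0.48283122 1.00687692 0.65408051] 0.01375437313249866
t [ 2.1  1.5 -1.3] w [-0.2  0.2 -1.9]
```

arm_command(series="0 0 0 0 0 3; 0 0 0 0 0 3; 0 0 0 0 0 3")

```text
time_s: 12.9
eef_pos: [0.4758, 0.209, 0.1687]
eef_rot: [-0.0, 0.998, 0.062, -0.0]
contact_force: [-3.2, 1.0, 5.1]
grip_width: 0.0135
grip_force: 45.9
```

Run:
```python
from h import *
s=r.sense();print(s['eef_pos'],s['contact_force'],s['wrist_torque'],s['grip_width'])
go(.4745,.2098,.1687,-78)
```

```text
[0.47575384 0.20900323 0.16873069] [-3.19716682  0.95606032  5.10724593] [0.23879874 0.85209101 0.72360714] 0.013468521762768415
t [-1.1 -0.9  0. ] w [-0.   0.1 -4.8]
```

The torque has risen to 0.7 N m, well over the clamping friction, so the knob is at its stop. I release and back off.

arm_command(series="0 0 0 0 0 0; 0 0 0 0 0 0; 0 0 0 0 0 0; 0 0 0 0 0 0", jaw=45)

```text
time_s: 13.3
eef_pos: [0.4768, 0.2084, 0.1681]
eef_rot: [0.0, 0.998, 0.061, 0.0]
contact_force: [-0.1, 1.0, 0.8]
grip_width: 0.0421
grip_force: 0.0
```

arm_command(series="0 0 -20 0 0 0; 0 0 -60 0 0 0; 0 0 -100 0 0 0; 0 0 -130 0 0 0; 0 0 -130 0 0 0")

```text
time_s: 13.8
eef_pos: [0.4791, 0.2092, 0.3029]
eef_rot: [-0.001, 0.998, 0.061, 0.005]
contact_force: [0.4, 0.4, -0.1]
grip_width: 0.045
grip_force: 0.0
```

arm_command(series="0 50 -130 0 0 0; 0 100 -130 0 0 0; 0 150 -130 0 0 0; 0 200 -130 0 0 0; 0 250 -130 0 0 0")

```text
time_s: 14.3
eef_pos: [0.5008, 0.0125, 0.4214]
eef_rot: [0.0, 0.998, 0.062, 0.0]
contact_force: [1.0, 0.2, -0.3]
grip_width: 0.045
grip_force: 0.0
```

Run:
```python
from rim import *
s=r.sense();p=s['eef_pos'];print(p,s['contact_force'],s['grip_width'])
o=[]
for n in("top","scene"):
    im=optics.capture(n)[:,:,::-1].copy();fit(im,n,[.4765,.2085],.1235,.099,.114)
    u,v=project(n,[.4755,.21,.14]).astype(int);o.append(cv2.resize(im[v-45:v+45,u-45:u+45],None,fx=4.4,fy=4.4,interpolation=cv2.INTER_CUBIC))
cv2.imwrite("pics/g5.png",np.hstack(o))
```

```text
[0.50076501 0.01253878 0.42142583] [ 0.99620167  0.18466203 -0.2774236 ] 0.04498836674300644
top [0.47647563 0.21196725] radius 0.10419351462939527 76 91
scene [0.47624322 0.21025679] radius 0.1040915215449902 80 107
```

View pics/g5.png

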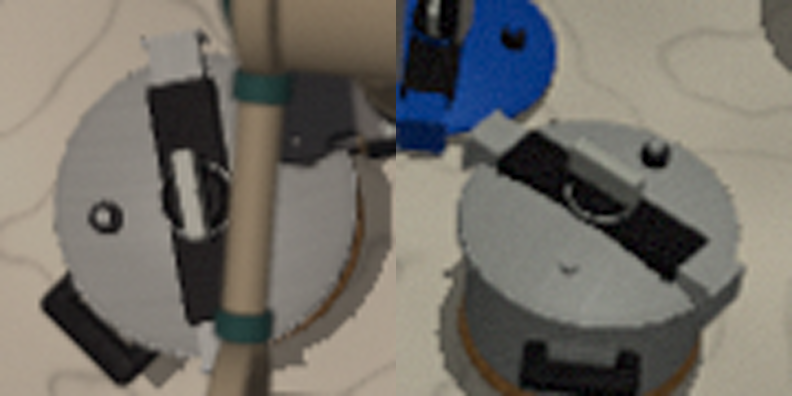

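The bar is in line with the housing, the jaws are drawn in, and the lid is centred within about 1 mm of the rim and level.

```bash
python3 -c "
from rig import r
print(r.job_done())"
```

```text
the job is handed in; nothing more can be done
None
```

The pressure cooker is closed as far as the pictures and forces show: lid level and centred within about 1 mm, knob at its closed stop, arm clear of it. The job is handed in at about 14.4 s of the 58 s; no verdict came back.

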